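Put the plug gauges away and park the dial stand

TASK

Clear the inspection table: slide the gauge case's cover fully open, lay every plug gauge flat in its compartment, then slide the cover fully shut over them; also slide the dial stand, upright and without lifting it off the table, squarely onto the empty white outline. The ceramic gauges chip easily, so never grip or press one with more than 40 N, and leave the other things on the table where they are.

Things in the scene. Friction and masses are not known exactly. Their poses are not given: they have to be found in the camera images.
- case: fixed wooden gauge case, 240 (x) x 246 (y) mm, walls 36 mm high; origin at the centre of its underside, z up. In its own frame the open compartment spans x -114..-2 mm (the end nearer the robot), y -117..117 mm, floor at z = 6 mm, walls 6 mm thick; the other half (x > 0) is closed with its top at z = 36 mm
- cover (a joint): slide of the case's flat wooden cover (122 x 236 mm, underside at z = 37 mm, top at z = 43 mm above the table) along the case's +x: 0 = shut over the compartment, 0.114 m = fully open, over the closed half. Moves with about 2 N and stays where it is left
- cover_grip (a point): top centre of the cover's aluminium grip ridge, which is 12 mm (case x) by 64 mm (case y) and stands 22 mm above the cover (its top 65 mm above the table)
- gauge1: plug gauge lying on the table (may be absent), 90 g: eight-sided aluminium handle 18 mm across flats, 50 mm long, with a white ceramic plug at each end (13 mm dia. x 22 mm towards +x, 12 mm dia. x 14 mm towards -x); 86 mm overall. Origin on its axis, mid-handle (9 mm above what it lies on); x along the axis. All gauges are alike
- gauge2: plug gauge lying on the table (may be absent), 90 g: eight-sided aluminium handle 18 mm across flats, 50 mm long, with a white ceramic plug at each end (13 mm dia. x 22 mm towards +x, 12 mm dia. x 14 mm towards -x); 86 mm overall. Origin on its axis, mid-handle (9 mm above what it lies on); x along the axis. All gauges are alike
- gauge3: plug gauge lying on the table (may be absent), 90 g: eight-sided aluminium handle 18 mm across flats, 50 mm long, with a white ceramic plug at each end (13 mm dia. x 22 mm towards +x, 12 mm dia. x 14 mm towards -x); 86 mm overall. Origin on its axis, mid-handle (9 mm above what it lies on); x along the axis. All gauges are alike
- gauge4: plug gauge lying on the table (may be absent), 90 g: eight-sided aluminium handle 18 mm across flats, 50 mm long, with a white ceramic plug at each end (13 mm dia. x 22 mm towards +x, 12 mm dia. x 14 mm towards -x); 86 mm overall. Origin on its axis, mid-handle (9 mm above what it lies on); x along the axis. All gauges are alike
- gauge5: plug gauge lying on the table (may be absent), 90 g: eight-sided aluminium handle 18 mm across flats, 50 mm long, with a white ceramic plug at each end (13 mm dia. x 22 mm towards +x, 12 mm dia. x 14 mm towards -x); 86 mm overall. Origin on its axis, mid-handle (9 mm above what it lies on); x along the axis. All gauges are alike
- stand: dial indicator stand, 0.8 kg: dark steel base 160 (x) x 90 (y) x 25 mm; origin at the centre of its underside, z up. Grip lug on the base at x = -55 mm: 40 mm (x) x 16 mm (y), from z = 25 to 66 mm. Column 18 mm dia. at x = +55 mm up to z = 172 mm, carrying a dial 54 mm dia. at z = 95..149 mm, x = 29..46 mm
- spot_from: the white outline (190 x 120 mm, painted, flat) on which the stand is at the start; origin at its centre, x along its length
- spot_to: the other, empty white outline, alike, where the stand belongs; origin at its centre, x along its length
- fitting: brass pipe fitting standing upright, 32 mm wide, 55 mm tall, with a short side branch; bystander; origin at the centre of its underside
- ring_gauge: plain steel ring, 52 mm across, 16 mm thick, lying flat; bystander; origin at the centre of its underside
- union_nut: brass ring nut, 38 mm across, 18 mm thick; bystander; origin at the centre of its underside
- micrometer: small grey C-shaped micrometer with a steel barrel, about 60 x 95 mm, lying flat; bystander; origin at the centre of its underside
- driver: screwdriver with a black handle, 150 mm long, lying flat; bystander; origin at the centre of its underside
- oil: white oil bottle, 48 mm across, 100 mm tall; bystander; origin at the centre of its underside

How it is judged:
On the way, in this order (a step that is already met when the one before it is completed fails the run):
1. the cover is slid fully open (value of joint cover above 0.105 m), for 0.2 s.
2. every gauge present lies flat in the compartment, let go, with the cover still open (x of gauge1 in the frame of case between -0.114 and -0.002 m and y of gauge1 in the frame of case between -0.117 and 0.117 m and z of gauge1 in the frame of case between 0 and 0.021 m and x of gauge2 in the frame of case between -0.114 and -0.002 m and y of gauge2 in the frame of case between -0.117 and 0.117 m and z of gauge2 in the frame of case between 0 and 0.021 m and x of gauge3 in the frame of case between -0.114 and -0.002 m and y of gauge3 in the frame of case between -0.117 and 0.117 m and z of gauge3 in the frame of case between 0 and 0.021 m and x of gauge4 in the frame of case between -0.114 and -0.002 m and y of gauge4 in the frame of case between -0.117 and 0.117 m and z of gauge4 in the frame of case between 0 and 0.021 m and x of gauge5 in the frame of case between -0.114 and -0.002 m and y of gauge5 in the frame of case between -0.117 and 0.117 m and z of gauge5 in the frame of case between 0 and 0.021 m and contact force between each of gauge1, gauge2, gauge3, gauge4, gauge5 and the fingers below 0.2 N and value of joint cover above 0.09 m), for 0.2 s.
3. the cover is slid fully shut over the gauges (x of gauge1 in the frame of case between -0.114 and -0.002 m and y of gauge1 in the frame of case between -0.117 and 0.117 m and z of gauge1 in the frame of case between 0 and 0.021 m and x of gauge2 in the frame of case between -0.114 and -0.002 m and y of gauge2 in the frame of case between -0.117 and 0.117 m and z of gauge2 in the frame of case between 0 and 0.021 m and x of gauge3 in the frame of case between -0.114 and -0.002 m and y of gauge3 in the frame of case between -0.117 and 0.117 m and z of gauge3 in the frame of case between 0 and 0.021 m and x of gauge4 in the frame of case between -0.114 and -0.002 m and y of gauge4 in the frame of case between -0.117 and 0.117 m and z of gauge4 in the frame of case between 0 and 0.021 m and x of gauge5 in the frame of case between -0.114 and -0.002 m and y of gauge5 in the frame of case between -0.117 and 0.117 m and z of gauge5 in the frame of case between 0 and 0.021 m and value of joint cover below 0.005 m), for 0.2 s.
At the end, for the whole second after the job is handed in: every gauge present lies flat on the compartment's floor (axis less than 21 mm above the table), at rest; the cover is shut to within 5 mm; the stand stands upright on the table, its centre within 15 mm of the empty outline's centre and square to it within 0.15 rad (about 9 degrees), at rest (all of step 3 and contact force between each of gauge1, gauge2, gauge3, gauge4, gauge5 and the fingers below 0.2 N and linear speed of each of gauge1, gauge2, gauge3, gauge4, gauge5, stand below 0.02 m/s and horizontal distance between stand and spot_to below 0.015 m and angle between the x axis of stand and the x axis of spot_to, either way round below 0.15 rad and angle between stand's own z axis and vertical below 0.05 rad and height (world z) of stand below 0.004 m); the robot touches nothing.
It fails at once if a gauge is squeezed or pressed too hard: the two fingers' forces on it add up to more than 100 N (a 40 N grip makes about 80 N) (contact force between any of gauge1, gauge2, gauge3, gauge4, gauge5 and the fingers above 100 N).
It fails at once if the stand is lifted more than 8 mm off the table or tipped by more than 0.2 rad (height (world z) of stand above 0.008 m or angle between stand's own z axis and vertical above 0.2 rad).
It fails at once if a bystander is moved by more than 40 mm (distance of any of fitting, ring_gauge, union_nut, micrometer, driver, oil from where it was at the start of the episode above 0.04 m).
Of gauge1, gauge2, gauge3, gauge4, gauge5 only 3 to 5 are there at a start; the rules pass over those that are not, and their reading is None.
At some moment in a run one of gauge1, gauge2, gauge3, gauge4, gauge5 may be knocked a few centimetres aside while the robot is not near it.
Once in a run the grip may slacken for a moment while it holds something.
It also fails if it takes over 210 s, if anything falls off the work surface, if the arm or the gripper's body presses on something with over 40 N, if the wrist force passes 120 N, or if a joint passes its speed limit or range.

ROBOT

A 6-joint arm with a two-finger parallel gripper is mounted at the origin on the work surface. World frame = base frame: x ahead of the robot, y to its left, z up, the work surface at z = 0. Lengths are in m, angles in rad, forces in N, time in s.
With the tool pointing down it reaches from about 0.425 to 0.95 m from the base axis. Payload 14.7 kg.
Tool frame: the origin (TCP) lies at the very end of the fingers, on their centre line; the grasp point (between the pads) lies 19 mm behind it; z points along the fingers, y is the direction in which the jaws open and shut (so a half turn about z gives the same grasp; the last joint's range is limited). The gripper opens to 85 mm and grips with 20 to 120 N. Pads are 22 mm wide; open, the fingers measure 114 mm over their backs; the gripper's body (76 mm by 85 mm) begins 54 mm behind the grasp point. The pads swing forward as they close: fully open they stand 13 mm farther back than shut.
Start: joints at [-1.215, 0.48, 1.596, -0, 1.065, -0.047], TCP at [0.255, -0.598, 0.231] pointing down, gripper open.
Joint ranges: [-2.75, 2.75], [-0.82, 2.05], [0.23, 2.67], [-1.56, 4.7], [0.09, 2.69], [-2.92, 2.92]. Speed limits (rad/s): [1.89, 1.89, 2.39, 3.01, 3.01, 3.01].

INTERFACE

Orientations are given as a unit quaternion [x, y, z, w].
In Python, from rig import read_state, optics, workorder, models gives the robot as it stands.
- The arm moves only by the shell command python3 -m jog 'ROWS' [OPENING] [FORCE]. ROWS is text: rows parted by semicolons, each of 6 numbers parted by spaces: the shift along the tool's x, y, z in mm, then the turn, a rotation vector about the tool's x, y, z in rad. In form: x y z ax ay az; .... A call has exactly 8 rows; each row is the pose to reach, as a shift and turn from the pose measured when the call began, along the tool's axes at that moment; what a row does not reach only later rows make up. A row lasts 1/12 s, in which the tool goes at most 41.7 mm and 7.16 degrees, less where a joint would pass 70% of its speed; a pose out of reach is approached as far as the arm can. A call with a gripper value outside its range is refused whole. OPENING is the finger opening in mm, from 0 to 85.4, set as the call begins (- or left out, the last holds). The fingers move at their own pace and stop on an object; FORCE is the grip in N (left out, the last holds). Time passes only in rows, so rows that repeat a pose let the fingers close, or fill a call up. It gives the time, the measured TCP pose, the force and the opening at its end, in the units of the state.
- read_state(): the state, without advancing time (a new reading comes with each control period).
- optics.read_camera(name): name is "scene" or "top"; returns (picture, depth): 420x560x3 uint8, red, green, blue; 420x560 float32, m along the optical axis (not along the pixel's ray), 0 where there is no reading.
- optics.camera_params(name): a dict with "camera_matrix" (3x3 intrinsics, pixels), "R" (3x3) and "t" (3): a world point X has camera coordinates R X + t. Camera axes: x right, y down, z forward; pixel columns grow to the right and rows downward; lengths in m; the calibration is good to about 2 mm. A picture is of the moment at which its call begins. camera_params takes no time and is no camera call.
- workorder.job_done(): hands the job in, once; it reports no verdict.
Trained networks look in the newest picture that a camera, given by its name, has taken for a name from the list of things; names that differ only in an ending like _2 or _b are one class to them, and where a whole thing is asked for, a point or a joint stands for the part that bears it (a point fixed in the world has none). Each returns a list of dicts, best first, with "conf" (0 to 1); they miss things now and then, are a little off and sometimes report something else, mostly with a low value. They report only what shows in the picture. A call takes as long as a camera call.
- models.look_for(camera, label): "point" ([column, row] in pixels, amid what is visible of it).
- models.cut_out(camera, label): "pixels" (420x560 bool, what is visible of it) and "point" ([column, row] in pixels, amid what is visible of it).
The state is a dict: "t": time; "q": joint angles; "joint_vel": joint speeds; "joint_torque": joint torques, N m; "ee_pos": TCP position; "tcp_rot": TCP orientation; "force": force on the tool from outside, world axes, zero at the start; "ft_torque": the same for the moment, N m; "grip_width": finger opening in m.
Only numpy, scipy, OpenCV 4.12 (cv2) and the standard library are available. Lean on these libraries where they do the work, as an engineer would, in place of code of your own. Each camera call takes 0.05 s, during which the arm holds its last target.

## Working session

There is one attempt and no reset: what is moved stays moved. The work goes in short steps, Python scripts to look and compute and a shell command to move; the robot and the scene stay as the last step left them, time stands still between calls to the robot, and variables do not carry over. Pictures are saved under pics/ and viewed, and the job is handed in when it is done.

```bash
ls; mkdir -p pics
python3 - <<'E'
from rig import read_state, optics, workorder, models
import cv2
print(read_state())
for c in ("scene","top"):
    p,d=optics.read_camera(c); cv2.imwrite(f"pics/{c}0.png",p[:,:,::-1]); print(optics.camera_params(c))
E
```

```text
pics
{'t': 0.0, 'q': array([-1.21459266e+00,  4.80859898e-01,  1.59688176e+00,  2.49634945e-06,
        1.06510180e+00, -4.66048451e-02]), 'joint_vel': array([-3.98649418e-05,  8.89480654e-04,  6.60397203e-04,  3.43932940e-04,
        1.73049319e-03,  9.32619710e-04]), 'joint_torque': array([ 6.81949547e-03, -9.50624371e+01, -4.30195642e+01,  6.76227446e-04,
        1.20343358e-02,  6.13815951e-05]), 'ee_pos': array([ 0.25467225, -0.59757332,  0.23065125]), 'tcp_rot': array([ 9.79786559e-01,  2.00044766e-01, -9.53472921e-05, -6.18092920e-04]), 'force': array([-0.17163955,  0.28635052, -1.48130542]), 'ft_torque': array([0.00931269, 0.01413208, 0.02463495]), 'grip_width': 0.0853736016292477}
{'camera_matrix': array([[511.49013553,   0.        , 276.62698475],
       [  0.        , 511.49013553, 198.68540351],
       [  0.        ,   0.        ,   1.        ]]), 'R': array([[-0.31876104,  0.9477618 ,  0.01178856],
       [ 0.62647694,  0.2200039 , -0.74774657],
       [-0.71127916, -0.23096721, -0.66387959]]), 't': array([ 0.19051527, -0.29324612,  1.52047046])}
{'camera_matrix': array([[505.2906154 ,   0.        , 274.65679751],
       [  0.        , 505.2906154 , 203.6633953 ],
       [  0.        ,   0.        ,   1.        ]]), 'R': array([[ 0.0236575 , -0.99967623,  0.00936763],
       [-0.99201605, -0.0246352 , -0.12368214],
       [ 0.12387287, -0.00636683, -0.99227767]]), 't': array([-0.04603076,  0.58093075,  1.05326444])}
```

View pics/scene0.png

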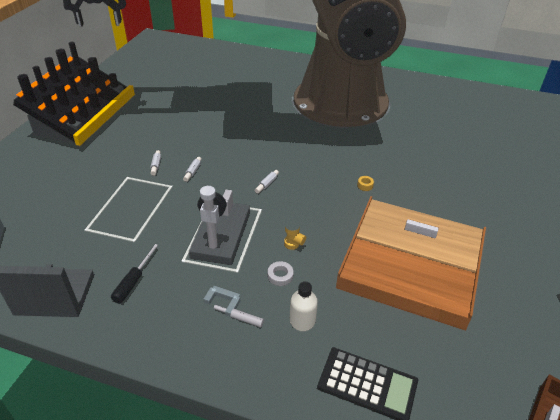

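View pics/top0.png

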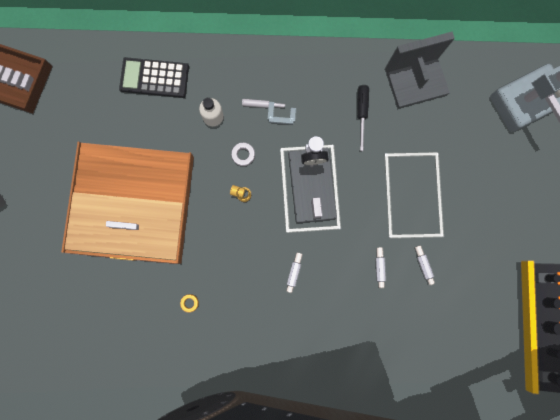

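The three gauges are at top (294,272), (381,267) and (425,265). The case is at about (128,203) with its grip ridge at (122,225). The stand is at about (312,185), and the empty outline at about (414,195). Next I'll measure these.

```bash
cat > h.py <<'E'
import numpy as np, cv2
from rig import read_state, optics, workorder, models
from scipy.spatial.transform import Rotation as Rn
def ray(cam,uv,z):
    P=optics.camera_params(cam);K=P["camera_matrix"];R=np.array(P["R"]);t=np.array(P["t"])
    uv=np.atleast_2d(uv).astype(float)
    d=np.c_[uv,np.ones(len(uv))]@np.linalg.inv(K).T@R
    c=-R.T@t
    return c+d*((z-c[2])/d[:,2])[:,None]
def proj(cam,X):
    P=optics.camera_params(cam);K=P["camera_matrix"]
    c=np.atleast_2d(X)@np.array(P["R"]).T+np.array(P["t"]); p=c@K.T
    return p[:,:2]/p[:,2:]
def cloud(cam,dep,m):
    P=optics.camera_params(cam);K=P["camera_matrix"]
    v,u=np.nonzero(m&(dep>0)); z=dep[v,u]
    c=np.c_[u,v,np.ones(len(u))]@np.linalg.inv(K).T*z[:,None]
    return (c-np.array(P["t"]))@np.array(P["R"])
def axis(P):
    c,(w,h),a=cv2.minAreaRect((P[:,:2]*1000).astype(np.float32))
    if w<h: w,h,a=h,w,a+90
    return np.array(c)/1000,(w,h),(a+90)%180-90
def gauges(cam,z=0.009):
    out=[]
    for r in models.cut_out(cam,"gauge1"):
        v,u=np.nonzero(r["pixels"]); 
        if len(v)<5: continue
        W=ray(cam,np.c_[u,v],z); c,s,a=axis(W)
        # profile ends: mean brightness unimportant
        out.append((round(r["conf"],2),np.round(c,4),np.round(s,0),round(a,1),np.round(r["point"])))
    return out
def st():
    s=read_state(); R=Rn.from_quat(s["tcp_rot"]); return s,R
def plan(x,y,z,yaw=None):
    """shift in tool mm and turn about tool z so that jaws' line (tool y) points along world yaw deg; tool down"""
    s,R=st(); d=R.inv().apply(np.array([x,y,z])-s["ee_pos"])*1000
    ax=0
    if yaw is not None:
        Y=R.as_matrix()[:,1]; cur=np.degrees(np.arctan2(Y[1],Y[0])); ax=(yaw-cur+90)%180-90
        # tool down: world +yaw = tool -z
    tilt=R.inv().as_matrix()@np.array([0,0,-1.])
    tv=np.cross([0,0,1],tilt)
    tw=R.inv().as_matrix()@np.array([0,0,1.])*np.radians(ax)
    print("d mm",np.round(d,1),"turn",np.round(tw,3),"deg",round(ax,1),"tiltfix",np.round(tv,3),"q6",round(s["q"][5],2),"t",round(s["t"],2))
E
python3 - <<'E'
from h import *
p,d=optics.read_camera("top"); p2,d2=optics.read_camera("scene")
for c in("top","scene"):
    for g in gauges(c): print(c,*g)
for n in("case","cover","cover_grip","stand","spot_from","spot_to","fitting","ring_gauge","union_nut","micrometer","driver","oil"):
    print(n,[(round(r["conf"],2),np.round(r["point"])) for r in models.look_for("top",n)][:3])
for z0,z1,n in ((0.03,0.05,"cover"),):
  pass
for n,lo,hi in(("case",.033,.046),("cover_grip",.060,.07),("stand",.02,.03),("stand",.06,.07)):
    r=models.cut_out("top",n)[0]; C=cloud("top",d,r["pixels"]); C=C[(C[:,2]>lo)&(C[:,2]<hi)]; print(n,lo,len(C),axis(C) if len(C)>4 else'', np.median(C[:,2]) if len(C) else '')
for n in("spot_from","spot_to"):
    for r in models.cut_out("top",n): 
        v,u=np.nonzero(r["pixels"]); print(n,r["conf"],axis(ray("top",np.c_[u,v],0)))
E
```

```text
top 0.84 [ 0.437 -0.077] [85. 21.] -13.1 [292. 272.]
top 0.53 [ 0.4583 -0.3625] [84. 19.] 18.1 [424. 263.]
top 0.52 [ 0.452  -0.2662] [87. 20.] -0.1 [381. 266.]
scene 0.68 [ 0.4536 -0.2675] [94. 24.] 4.4 [189. 169.]
scene 0.58 [ 0.4623 -0.3648] [94. 19.] 22.6 [157. 160.]
scene 0.54 [ 0.4382 -0.0808] [92. 22.] -13.4 [265. 182.]
case [(0.64, array([380., 266.])), (0.59, array([128., 202.]))]
cover [(0.93, array([122., 226.]))]
cover_grip [(0.64, array([126., 225.]))]
stand [(0.58, array([313., 182.]))]
spot_from [(0.8, array([288., 195.]))]
spot_to [(0.69, array([435., 196.])), (0.5, array([312., 184.]))]
fitting [(0.8, array([242., 195.])), (0.52, array([126., 226.]))]
ring_gauge [(0.9, array([251., 153.])), (0.71, array([188., 304.])), (0.49, array([272., 107.]))]
union_nut [(0.59, array([188., 306.]))]
micrometer [(0.9, array([271., 108.]))]
driver [(0.56, array([362., 105.]))]
oil [(0.85, array([213., 113.])), (0.67, array([381., 267.]))]
case 0.033 11602 (array([0.57785608, 0.28487262]), (248.44418334960938, 241.78623962402344), 85.99679565429688) 0.04021623559205119Traceback (most recent call last):
  File "<stdin>", line 10, in <module>
IndexError: list index out of range
```

Run:
```python
from h import *
p,d=optics.read_camera("top")
full=np.ones(d.shape,bool); C=cloud("top",d,full)
def box(n,x0,x1,y0,y1,z0,z1):
    m=(C[:,0]>x0)&(C[:,0]<x1)&(C[:,1]>y0)&(C[:,1]<y1)&(C[:,2]>z0)&(C[:,2]<z1); Q=C[m]; print(n,len(Q),axis(Q),np.round(Q.mean(0),4))
box("grip",.4,.7,.15,.45,.058,.072)
box("cover+case",.4,.75,.13,.45,.03,.048)
box("cover",.4,.75,.13,.45,.0405,.048)
box("standbase",.5,.75,-.2,-.03,.02,.032)
box("lug",.5,.75,-.2,-.03,.062,.07)
for r in [dict(conf=0,pixels=None)]:
    hsv=p.min(2)>170
    v,u=np.nonzero(hsv); W=ray("top",np.c_[u,v],0)
    for n,y0,y1,x0,x1 in(("from",-.2,-.03,.5,.75),("to",-.45,-.24,.48,.74)):
        m=(W[:,1]>y0)&(W[:,1]<y1)&(W[:,0]>x0)&(W[:,0]<x1); print(n,m.sum(),axis(W[m]))
g=C[np.abs(C[:,2])<.01]; print(np.median(g[:,2]))
```

```text
grip 182 (array([0.52651019, 0.28724902]), (62.74684524536133, 11.97054386138916), 85.9354248046875) [0.5264 0.2872 0.0651]
cover+case 12545 (array([0.57780823, 0.2849837 ]), (248.62571716308594, 242.48675537109375), 85.79061126708984) [0.578  0.2845 0.0401]
cover 6268 (array([0.57812909, 0.28507697]), (248.39300537109375, 238.51083374023438), 86.09247589111328) [0.532  0.2882 0.0437]
standbase 2355 (array([ 0.62883093, -0.11345692]), (160.06275939941406, 90.34320831298828), 7.242770195007324) [ 0.6219 -0.1118  0.0249]
lug 137 (array([ 0.57435645, -0.1203844 ]), (39.716064453125, 15.807649612426758), 6.260435581207275) [ 0.5738 -0.1203  0.0657]
from 1048 (array([ 0.63546259, -0.10875098]), (212.67909240722656, 121.05079650878906), 5.284082889556885)
to 828 (array([ 0.59671997, -0.33382892]), (233.07562255859375, 146.7705841064453), 0.013109894469380379)
5.934693507267076e-05
```

Run:
```python
from h import *
p,d=optics.read_camera("top")
v,u=np.nonzero(p.min(2)>150); W=ray("top",np.c_[u,v],0)
m=(W[:,1]>-.42)&(W[:,1]<-.25)&(W[:,0]>.505)&(W[:,0]<.72);Q=W[m]
print(m.sum(),axis(Q)); 
m=(W[:,1]>-.18)&(W[:,1]<-.04)&(W[:,0]>.5)&(W[:,0]<.73); 
cv2.imwrite("pics/z1.png",cv2.resize(p[130:310,260:480,::-1],None,fx=3,fy=3,interpolation=cv2.INTER_CUBIC))
plan(.5,-.1,.25,-4)
plan(.5264,.2872,.20,-4)
```

```text
893 (array([ 0.6152359 , -0.34281012]), (191.69520568847656, 121.6915283203125), 2.7505757808685303)
d mm [ 420.8 -362.   -18.7] turn [-0.    -0.    -1.098] deg 62.9 tiltfix [-0.  0.  0.] q6 -0.05 t 1.1
d mm [ 596.8 -707.8   31.3] turn [-0.    -0.    -1.098] deg 62.9 tiltfix [-0.  0.  0.] q6 -0.05 t 1.1
```

View pics/z1.png

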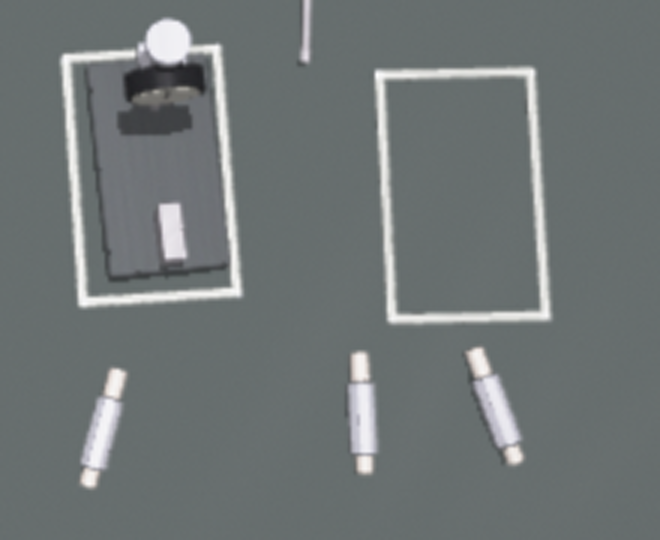

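The picture shows three gauges in front of the stand, and the empty outline at (0.615,-0.343) with yaw 2.75°. I'll open the cover first.

```bash
python3 -m jog '42 -36 -2 0 0 -0.12;84 -72 -4 0 0 -0.24;120 -104 -6 0 0 -0.36;155 -134 -8 0 0 -0.48;190 -164 -10 0 0 -0.6;225 -194 -12 0 0 -0.72;260 -224 -14 0 0 -0.84;290 -250 -16 0 0 -0.96' 85
python3 - <<'E'
from h import *
plan(.5264,.2872,.2,-4)
plan(.5,0,.2,-4)
E
```

```text
t: 1.77
ee_pos: [0.4021, -0.2972, 0.2453]
tcp_rot: [0.775, 0.632, 0.0, 0.0]
force: [1.0, -0.4, 1.0]
grip_width: 0.085
d mm [597.5   4.3  45.1] turn [-0.     0.    -0.133] deg 7.6 tiltfix [ 0.001  0.    -0.   ] q6 -0.49 t 1.77
d mm [310.9  36.1  45.2] turn [-0.     0.    -0.133] deg 7.6 tiltfix [ 0.001  0.    -0.   ] q6 -0.49 t 1.77
```

```bash
python3 -m jog '40 5 0 0 0 -0.133;80 10 0 0 0 -0.133;120 16 0 0 0 -0.133;160 22 0 0 0 -0.133;200 28 0 0 0 -0.133;240 32 0 0 0 -0.133;280 34 0 0 0 -0.133;311 36 0 0 0 -0.133' 50
python3 - <<'E'
from h import *
plan(.5264,.2872,.12,-4)
E
```

```text
t: 2.43
ee_pos: [0.5002, 0.003, 0.2454]
tcp_rot: [0.731, 0.682, 0.0, 0.0]
force: [0.7, -0.6, 0.0]
grip_width: 0.05
d mm [285.3   6.5 125.5] turn [-0.    -0.     0.001] deg -0.1 tiltfix [ 0.001 -0.     0.   ] q6 0.01 t 2.43
```

```bash
python3 -m jog '40 1 10 0 0 0;80 2 25 0 0 0;120 3 40 0 0 0;160 4 60 0 0 0;200 5 80 0 0 0;235 5.5 100 0 0 0;265 6 115 0 0 0;285 6.5 125 0 0 0'
python3 - <<'E'
from h import *
plan(.5264,.2872,.048,-4)
E
```

```text
t: 3.1
ee_pos: [0.5258, 0.2901, 0.1184]
tcp_rot: [0.731, 0.683, 0.0, 0.0]
force: [-0.8, -0.9, -1.2]
grip_width: 0.0501
d mm [-2.9  0.8 70.4] turn [-0.    -0.     0.002] deg -0.1 tiltfix [ 0. -0.  0.] q6 0.52 t 3.1
```

```bash
python3 -m jog '-1 0 20 0 0 0;-2 1 40 0 0 0;-3 1 60 0 0 0;-3 1 70 0 0 0;-3 1 70 0 0 0;-3 1 70 0 0 0;-3 1 70 0 0 0;-3 1 70 0 0 0' ; python3 -m jog '0 0 0 0 0 0;0 0 0 0 0 0;0 0 0 0 0 0;0 0 0 0 0 0;0 0 0 0 0 0;0 0 0 0 0 0;0 0 0 0 0 0;0 0 0 0 0 0' 0 30
python3 - <<'E'
from h import *
s,_=st(); a=np.radians(-4); e=s["ee_pos"]; plan(e[0]+.114*np.cos(a),e[1]+.114*np.sin(a),e[2])
E
```

```text
t: 3.77
ee_pos: [0.5275, 0.2874, 0.0497]
tcp_rot: [0.731, 0.683, 0.001, 0.0]
force: [-0.6, 0.2, 0.8]
grip_width: 0.0501
t: 4.43
ee_pos: [0.5278, 0.2875, 0.0504]
tcp_rot: [0.731, 0.683, 0.001, 0.0]
force: [-1.2, -1.5, 8.5]
grip_width: 0.0108
d mm [ -0.3 114.    0.3] turn [ 0.  0. -0.] deg 0 tiltfix [ 0.003 -0.001  0.   ] q6 0.52 t 4.43
```

```bash
python3 -m jog '0 15 -1 0 0 0;0 32 -1 0 0 0;0 50 -1 0 0 0;0 68 -1 0 0 0;0 86 -1 0 0 0;0 102 -1 0 0 0;0 113 -1 0 0 0;0 115 -1 0 0 0'; python3 -m jog '0 1 0 0 0 0;0 1 0 0 0 0;0 1 0 0 0 0;0 1 0 0 0 0;0 1 0 0 0 0;0 1 0 0 0 0;0 1 0 0 0 0;0 1 0 0 0 0'
```

```text
t: 5.1
ee_pos: [0.6351, 0.2798, 0.0504]
tcp_rot: [0.731, 0.682, -0.005, -0.004]
force: [-51.1, 13.0, 31.1]
grip_width: 0.0109
t: 5.77
ee_pos: [0.6346, 0.2799, 0.0505]
tcp_rot: [0.731, 0.682, -0.006, -0.005]
force: [-8.9, 2.9, 6.7]
grip_width: 0.0111
```

```bash
python3 -m jog '0 0 0 0 0 0;0 0 0 0 0 0;0 0 0 0 0 0;0 0 0 0 0 0;0 0 -20 0 0 0;0 0 -50 0 0 0;0 0 -90 0 0 0;0 0 -120 0 0 0' 50;  python3 -m jog '-40 0 -20 0 0 0;-80 0 -30 0 0 0;-120 0 -40 0 0 0;-160 0 -50 0 0 0;-200 0 -50 0 0 0;-240 0 -50 0 0 0;-280 0 -50 0 0 0;-300 0 -50 0 0 0'
python3 - <<'E'
from h import *
p,d=optics.read_camera("top"); cv2.imwrite("pics/t2.png",p[:,:,::-1])
C=cloud("top",d,np.ones(d.shape,bool))
m=(C[:,0]>.4)&(C[:,0]<.75)&(C[:,1]>.2)&(C[:,1]<.45)&(C[:,2]>.058)&(C[:,2]<.072);Q=C[m];print(len(Q),axis(Q))
for g in gauges("top"): print(*g)
for z in (.15,): plan(.437,-.077,z,77)
E
```

```text
t: 6.43
ee_pos: [0.6369, 0.2799, 0.1729]
tcp_rot: [0.731, 0.682, -0.006, -0.005]
force: [0.7, 0.6, 0.2]
grip_width: 0.0503
t: 7.1
ee_pos: [0.6164, -0.0235, 0.2237]
tcp_rot: [0.732, 0.681, -0.006, -0.004]
force: [0.0, 0.2, -0.4]
grip_width: 0.0499
181 (array([0.63403778, 0.27980365]), (63.54474639892578, 12.547873497009277), 85.78437805175781)
0.88 [ 0.4499 -0.2651] [82. 18.] -0.1 [380. 266.]
0.78 [ 0.4594 -0.3616] [90. 23.] 19.8 [424. 262.]
d mm [ -66.8 -174.2   76.2] turn [-0.003 -0.02  -1.417] deg 81.2 tiltfix [-0.014  0.002  0.   ] q6 -0.01 t 7.2
```

View pics/t2.png

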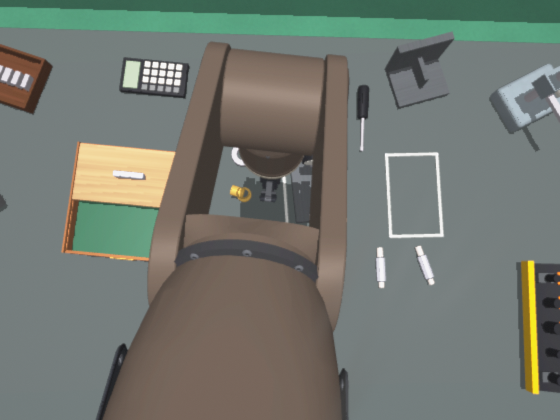

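Run:
```python
from h import *
p,d=optics.read_camera("top"); 
C=cloud("top",d,np.ones(d.shape,bool))
m=(C[:,0]>.4)&(C[:,0]<.75)&(C[:,1]>.25)&(C[:,1]<.41)&(C[:,2]>.0405)&(C[:,2]<.048);Q=C[m]
a=np.radians(-4); R=np.array([[np.cos(a),np.sin(a)],[-np.sin(a),np.cos(a)]])
L=(Q[:,:2]-[.578,.285])@R.T; print(np.percentile(L[:,0],[0.5,2,50,98,99.5]), np.percentile(L[:,1],[1,99]))
cv2.imwrite("pics/z2.png",cv2.resize(p[130:270,50:200,::-1],None,fx=4,fy=4,interpolation=cv2.INTER_CUBIC))
```

```text
[-0.07706738 -0.02313619  0.05024081  0.11519358  0.11700169] [-0.03041704  0.12155832]
```

View pics/z2.png

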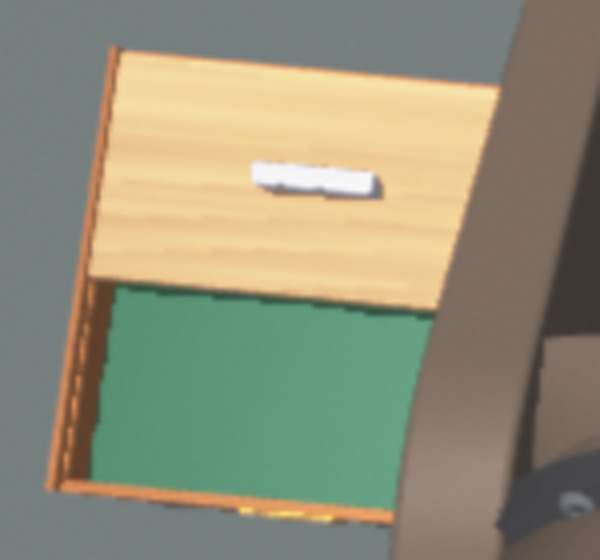

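```bash
python3 -m jog '-6 -25 0 0 0 -0.12;-12 -50 0 0 0 -0.24;-20 -75 0 0 0 -0.36;-27 -100 0 0 0 -0.48;-34 -125 0 -0.005 0 -0.6;-41 -150 0 -0.01 0 -0.72;-50 -165 0 -0.01 0 -0.84;-57 -175 0 -0.014 0 -0.96' 60
python3 - <<'E'
from h import *
p,d=optics.read_camera("scene"); cv2.imwrite("pics/s3.png",p[:,:,::-1])
for g in gauges("scene"): print(*g)
plan(.433,-.076,.06,77)
E
```

```text
t: 7.92
ee_pos: [0.4365, -0.0647, 0.2262]
tcp_rot: [0.332, 0.943, 0.002, -0.002]
force: [0.3, -0.6, -0.6]
grip_width: 0.0602
0.69 [ 0.4549 -0.267 ] [90. 18.] 4.4 [190. 172.]
0.49 [ 0.4384 -0.0796] [95. 20.] -12.8 [266. 183.]
0.46 [ 0.4662 -0.3631] [85. 19.] 21.5 [157. 163.]
0.25 [0.5654 0.2842] [284. 258.] -4.0 [415. 265.]
d mm [ -4.5 -11.4 166.3] turn [ 0.002  0.001 -0.452] deg 25.9 tiltfix [ 0.002 -0.005  0.   ] q6 -1.12 t 8.02
```

View pics/s3.png

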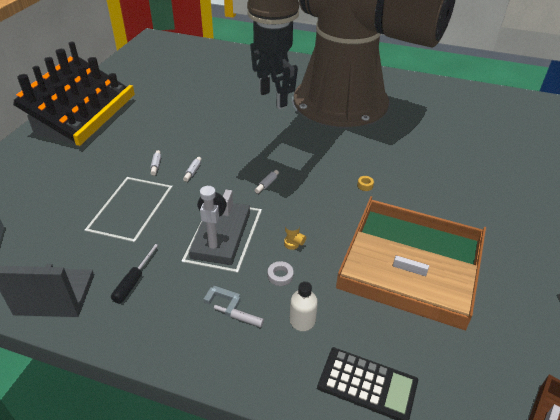

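The cover is open and the gripper is above the right-hand gauge at (266,183), which hasn't moved.

```bash
cat >> h.py <<'E'
def gd(cam):
    """handle centre by depth: mask + depth"""
    p,d=optics.read_camera(cam); C0=[]
    for r in models.cut_out(cam,"gauge1"):
        if r["pixels"].sum()>1500 or r["pixels"].sum()<40: continue
        m=cv2.dilate(r["pixels"].astype(np.uint8),np.ones((3,3)))>0
        C=cloud(cam,d,m); C=C[(C[:,2]>.004)&(C[:,2]<.03)]
        if len(C)<20: continue
        c,s,a=axis(C); u=np.array([np.cos(np.radians(a)),np.sin(np.radians(a))])
        H=C[C[:,2]>.0155]; 
        l=(C[:,:2]-c)@u; lh=(H[:,:2]-c)@u
        hc=c+u*(np.percentile(lh,2)+np.percentile(lh,98))/2 if len(H)>5 else c
        print(cam,round(r["conf"],2),"ctr",np.round(c,4),"size",np.round(s),"ang",round(a,1),"handle",np.round(hc,4),"len",np.round(np.ptp(lh),3) if len(H) else 0,"zmax",np.round(np.percentile(C[:,2],95),3))
E
python3 -m jog '-2 -5 20 0 0 -0.1;-4 -11 40 0 0 -0.2;-4 -11 60 0 0 -0.3;-4 -11 80 0 0 -0.4;-4 -11 100 0 0 -0.452;-4 -11 130 0 0 -0.452;-4 -11 150 0 0 -0.452;-4 -11 160 0 0 -0.452'
python3 - <<'E'
from h import *
gd("scene"); gd("top")
plan(.433,-.076,.002,77)
E
```

```text
t: 8.68
ee_pos: [0.4329, -0.0745, 0.0639]
tcp_rot: [0.115, 0.993, 0.002, -0.002]
force: [-1.2, -0.8, 0.2]
grip_width: 0.0602
scene 0.68 ctr [ 0.4388 -0.0773] size [90. 19.] ang -14.6 handle [ 0.4411 -0.0779] len 0.084 zmax 0.019
scene 0.55 ctr [ 0.456  -0.2663] size [90. 19.] ang 4.0 handle [ 0.4597 -0.266 ] len 0.083 zmax 0.02
scene 0.47 ctr [ 0.4567 -0.3658] size [104.  19.] ang 21.0 handle [ 0.4661 -0.3622] len 0.083 zmax 0.019
top 0.65 ctr [ 0.4594 -0.3613] size [86. 20.] ang 19.8 handle [ 0.4587 -0.3615] len 0.083 zmax 0.02
top 0.58 ctr [ 0.4521 -0.2646] size [87. 19.] ang 2.4 handle [ 0.4498 -0.2647] len 0.08 zmax 0.02
d mm [ 0.1 -1.4 64.3] turn [ 0.     0.    -0.001] deg 0.1 tiltfix [ 0.004 -0.003  0.   ] q6 -1.59 t 8.88
```

```bash
python3 -m jog '0 -1 20 0 0 0;0 -1 40 0 0 0;0 -1 55 0 0 0;0 -1 61 0 0 0;0 -1 61 0 0 0;0 -1 61 0 0 0;0 -1 61 0 0 0;0 -1 61 0 0 0'; python3 -m jog '0 0 0 0 0 0;0 0 0 0 0 0;0 0 0 0 0 0;0 0 0 0 0 0;0 0 0 0 0 0;0 0 0 0 0 0;0 0 0 0 0 0;0 0 0 0 0 0' 0 25
```

```text
t: 9.55
ee_pos: [0.4339, -0.0758, 0.0063]
tcp_rot: [0.114, 0.993, 0.002, -0.0]
force: [-1.0, -0.2, 0.2]
grip_width: 0.06
t: 10.22
ee_pos: [0.4341, -0.0758, 0.0066]
tcp_rot: [0.114, 0.993, 0.002, -0.0]
force: [-1.1, 1.6, 10.2]
grip_width: 0.017
```

```bash
python3 -m jog '0 0 -5 0 0 0;0 0 -15 0 0 0;0 0 -30 0 0 0;0 0 -50 0 0 0;0 0 -75 0 0 0;0 0 -100 0 0 0;0 0 -110 0 0 0;0 0 -110 0 0 0'
python3 - <<'E'
from h import *
p,d=optics.read_camera("scene"); cv2.imwrite("pics/s4.png",cv2.resize(p[60:260,180:460,::-1],None,fx=2.5,fy=2.5))
a=np.radians(-4); X=np.array([np.cos(a),np.sin(a)]);Y=np.array([-np.sin(a),np.cos(a)])
c=np.array([.578,.285])
for y in(-.07,0,.07): print(y,np.round(c-.062*X+y*Y,4))
q=c-.062*X-.07*Y
plan(*q,.13,86)
E
```

```text
t: 10.88
ee_pos: [0.4353, -0.0766, 0.1189]
tcp_rot: [0.114, 0.993, 0.002, 0.002]
force: [0.9, 0.2, -0.6]
grip_width: 0.017
-0.07 [0.5113 0.2195]
0 [0.5162 0.2893]
0.07 [0.521  0.3592]
d mm [ -7.4 305.6 -11.1] turn [-0.     0.001 -0.159] deg 9.1 tiltfix [ 0.004  0.002 -0.   ] q6 -1.59 t 10.93
```

View pics/s4.png

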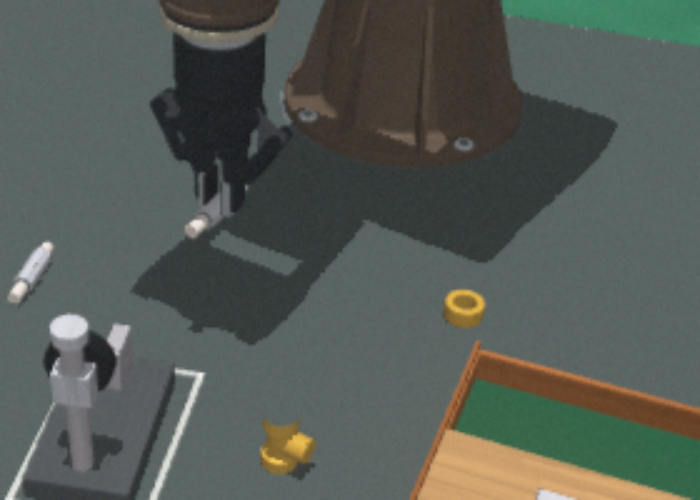

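The picture shows the gauge held level and clear of the table. Next I'll carry it to the case.

```bash
python3 -m jog '-1 39 -11 0 0 -0.02;-2 78 -11 0 0 -0.04;-3 117 -11 0 0 -0.06;-4 156 -11 0 0 -0.08;-5 195 -11 0 0 -0.1;-6 234 -11 0 0 -0.12;-7 273 -11 0 0 -0.14;-7 308 -11 0 0 -0.159'
python3 - <<'E'
from h import *
plan(.5115,.2235,.014,86)
E
```

```text
t: 11.6
ee_pos: [0.5109, 0.2241, 0.1284]
tcp_rot: [0.034, 0.999, 0.002, 0.0]
force: [0.2, -0.2, -0.9]
grip_width: 0.0167
d mm [ -0.5  -1.  114.4] turn [ 0.    -0.     0.002] deg -0.1 tiltfix [ 0.003  0.001 -0.   ] q6 -1.15 t 11.6
```

```bash
python3 -m jog '0 -1 25 0 0 0;0 -1 50 0 0 0;0 -1 75 0 0 0;0 -1 92 0 0 0;0 -1 104 0 0 0;0 -1 110 0 0 0;0 -1 114 0 0 0;0 -1 114 0 0 0' ; python3 -m jog '0 0 0 0 0 0;0 0 0 0 0 0;0 0 0 0 0 0;0 0 0 0 0 0;0 0 0 0 0 0;0 0 0 0 0 0;0 0 0 0 0 0;0 0 0 0 0 0'
```

```text
t: 12.27
ee_pos: [0.5107, 0.2233, 0.0138]
tcp_rot: [0.034, 0.999, 0.001, -0.0]
force: [-0.6, -0.5, -1.1]
grip_width: 0.0167
t: 12.93
ee_pos: [0.5108, 0.2233, 0.0139]
tcp_rot: [0.034, 0.999, 0.001, 0.0]
force: [0.5, -0.1, -0.5]
grip_width: 0.0175
```

```bash
python3 -m jog '0 0 0 0 0 0;0 0 0 0 0 0;0 0 0 0 0 0;0 0 0 0 0 0;0 0 -10 0 0 0;0 0 -35 0 0 0;0 0 -65 0 0 0;0 0 -100 0 0 0' 40; python3 -m jog '0 -40 -10 0 0 0;0 -80 -20 0 0 0;0 -120 -30 0 0 0;0 -160 -40 0 0 0;0 -200 -40 0 0 0;0 -240 -40 0 0 0;0 -280 -40 0 0 0;0 -320 -40 0 0 0' 60
python3 - <<'E'
from h import *
p,d=optics.read_camera("scene"); cv2.imwrite("pics/s5.png",p[:,:,::-1])
gd("scene"); gd("top")
plan(.449,-.266,.12,93)
E
```

```text
t: 13.6
ee_pos: [0.5098, 0.2227, 0.1147]
tcp_rot: [0.034, 0.999, 0.001, -0.001]
force: [0.4, 0.4, -0.9]
grip_width: 0.04
t: 14.27
ee_pos: [0.4875, -0.0986, 0.155]
tcp_rot: [0.034, 0.999, 0.001, -0.001]
force: [0.6, 0.5, -0.3]
grip_width: 0.0601
scene 0.6 ctr [ 0.4546 -0.2656] size [95. 18.] ang 4.0 handle [ 0.46   -0.2652] len 0.083 zmax 0.019
scene 0.57 ctr [ 0.4633 -0.3635] size [89. 19.] ang 20.0 handle [ 0.4664 -0.3623] len 0.083 zmax 0.02
scene 0.51 ctr [0.504  0.2222] size [90. 24.] ang -2.8 handle [0.5094 0.222 ] len 0.077 zmax 0.025
top 0.89 ctr [ 0.4581 -0.3604] size [87. 22.] ang 20.0 handle [ 0.4598 -0.3597] len 0.083 zmax 0.02
top 0.83 ctr [0.5144 0.2253] size [89. 24.] ang -5.5 handle [0.5146 0.2252] len 0.085 zmax 0.026
d mm [  26.9 -171.6   34.2] turn [ 0.     0.    -0.122] deg 7.0 tiltfix [ 0.002 -0.002  0.   ] q6 -1.76 t 14.52
```

View pics/s5.png

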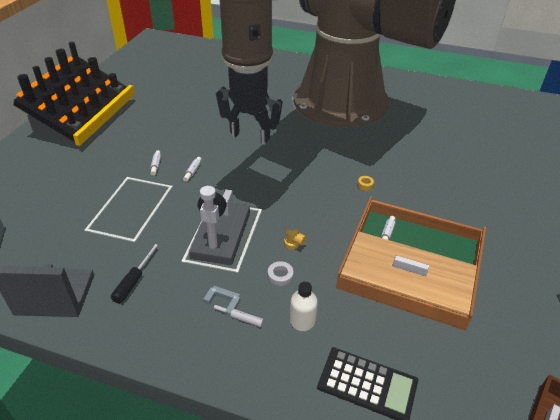

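Gauge 1 is lying flat in the case at (388,228). Next is gauge B at (192,168).

```bash
python3 -m jog '4 -28 4 0 0 -0.02;8 -56 8 0 0 -0.05;12 -84 12 0 0 -0.08;16 -112 16 0 0 -0.11;20 -140 22 0 0 -0.115;24 -160 28 0 0 -0.115;27 -171 34 0 0 -0.115;27 -171 34 0 0 -0.115'
python3 - <<'E'
from h import *
gd("scene"); gd("top")
plan(.449,-.2657,.005,92.5)
E
```

```text
t: 15.18
ee_pos: [0.4485, -0.2656, 0.1193]
tcp_rot: [-0.023, 1.0, 0.001, -0.001]
force: [-0.3, 0.8, -0.7]
grip_width: 0.0605
scene 0.61 ctr [ 0.4551 -0.2655] size [90. 18.] ang 3.0 handle [ 0.4597 -0.2653] len 0.085 zmax 0.019
scene 0.56 ctr [0.505 0.222] size [91. 25.] ang -2.6 handle [0.5109 0.2217] len 0.078 zmax 0.025
scene 0.53 ctr [ 0.4626 -0.3636] size [90. 19.] ang 20.2 handle [ 0.4665 -0.3622] len 0.085 zmax 0.02
top 0.81 ctr [0.5143 0.2253] size [89. 26.] ang -4.4 handle [0.5146 0.2252] len 0.085 zmax 0.026
top 0.47 ctr [ 0.4521 -0.2639] size [86. 16.] ang 2.3 handle [ 0.4522 -0.2639] len 0.084 zmax 0.019
d mm [  0.3  -1.9 115.4] turn [-0.    -0.     0.003] deg -0.2 tiltfix [ 0.002 -0.002  0.   ] q6 -2.21 t 15.38
```

```bash
python3 -m jog '0 -1 25 0 0 0;0 -1 50 0 0 0;0 -1 75 0 0 0;0 -1 95 0 0 0;0 -1 107 0 0 0;0 -1 114 0 0 0;0 -1 114 0 0 0;0 -1 114 0 0 0'; python3 -m jog '0 0 0 0 0 0;0 0 0 0 0 0;0 0 0 0 0 0;0 0 0 0 0 0;0 0 0 0 0 0;0 0 0 0 0 0;0 0 0 0 0 0;0 0 0 0 0 0' 0 25;  python3 -m jog '0 0 -5 0 0 0;0 0 -15 0 0 0;0 0 -30 0 0 0;0 0 -50 0 0 0;0 0 -75 0 0 0;0 0 -100 0 0 0;0 0 -125 0 0 0;0 0 -125 0 0 0'
python3 - <<'E'
from h import *
plan(.5,0,.13,90)
plan(.516,.289,.13,86)
E
```

```text
t: 16.05
ee_pos: [0.4496, -0.2642, 0.0068]
tcp_rot: [-0.024, 1.0, 0.001, -0.001]
force: [0.0, -0.0, 0.5]
grip_width: 0.0599
t: 16.72
ee_pos: [0.4501, -0.2645, 0.0075]
tcp_rot: [-0.024, 1.0, 0.001, -0.0]
force: [0.6, 1.8, 9.4]
grip_width: 0.0168
t: 17.38
ee_pos: [0.4521, -0.266, 0.1376]
tcp_rot: [-0.024, 1.0, -0.001, 0.002]
force: [1.2, -1.1, -1.2]
grip_width: 0.0169
d mm [-60.4 263.5   7.3] turn [0.    0.    0.047] deg -2.7 tiltfix [-0.002  0.005  0.   ] q6 -2.21 t 17.38
d mm [-90.1 551.4   6.8] turn [0.001 0.    0.117] deg -6.7 tiltfix [-0.002  0.005  0.   ] q6 -2.21 t 17.38
```

```bash
python3 -m jog '-8 35 0 0 0 0.02;-16 70 0 0 0 0.04;-24 105 0 0 0 0.06;-32 140 0 0 0 0.08;-40 175 0 0 0 0.1;-48 210 0 0 0 0.117;-55 245 0 0 0 0.117;-62 280 0 0 0 0.117';  python3 - <<'E'
from h import *
plan(.516,.289,.10,86)
E
```

```text
t: 18.05
ee_pos: [0.5006, 0.0183, 0.1377]
tcp_rot: [0.035, 0.999, -0.001, 0.003]
force: [1.5, -0.0, -0.2]
grip_width: 0.0168
d mm [  3.7 271.2  37.3] turn [-0. -0. -0.] deg 0.0 tiltfix [-0.002  0.005  0.   ] q6 -1.52 t 18.05
```

```bash
python3 -m jog '0 35 0 0 0 0;0 75 0 0 0 0;0 115 0 0 0 0;1 155 5 0 0 0;2 195 10 0 0 0;3 235 20 0 0.005 0;4 265 30 0 0.005 0;4 271 37 0 0.005 0';  python3 - <<'E'
from h import *
plan(.516,.289,.0145,86)
E
```

```text
t: 18.72
ee_pos: [0.5157, 0.2934, 0.1]
tcp_rot: [0.034, 0.999, -0.0, 0.001]
force: [-1.6, -0.1, -0.2]
grip_width: 0.017
d mm [-0.5 -4.4 85.5] turn [0.    0.    0.003] deg -0.2 tiltfix [-0.     0.001  0.   ] q6 -1.04 t 18.72
```

```bash
python3 -m jog '0 -2 20 0 0 0;0 -4 40 0 0 0;0 -4 58 0 0 0;0 -4 72 0 0 0;0 -4 80 0 0 0;0 -4 85 0 0 0;0 -4 85 0 0 0;0 -4 85 0 0 0' ; python3 -m jog '0 0 0 0 0 0;0 0 0 0 0 0;0 0 0 0 0 0;0 0 0 0 0 0;0 0 -10 0 0 0;0 0 -35 0 0 0;0 0 -65 0 0 0;0 0 -100 0 0 0' 40; python3 -m jog '0 -40 -10 0 0 0;0 -80 -20 0 0 0;0 -120 -30 0 0 0;0 -160 -40 0 0 0;0 -200 -40 0 0 0;0 -240 -40 0 0 0;0 -280 -40 0 0 0;0 -320 -40 0 0 0' 60
python3 - <<'E'
from h import *
p,d=optics.read_camera("scene"); cv2.imwrite("pics/s6.png",p[:,:,::-1])
gd("scene"); gd("top")
plan(.456,-.363,.12,110)
E
```

```text
t: 19.38
ee_pos: [0.5158, 0.2893, 0.0155]
tcp_rot: [0.034, 0.999, -0.0, 0.001]
force: [-0.5, 0.7, -1.0]
grip_width: 0.0172
t: 20.05
ee_pos: [0.5147, 0.2889, 0.1163]
tcp_rot: [0.034, 0.999, -0.001, -0.0]
force: [0.9, -0.3, -0.5]
grip_width: 0.04
t: 20.72
ee_pos: [0.4927, -0.0321, 0.1577]
tcp_rot: [0.034, 0.999, -0.001, 0.0]
force: [0.4, 0.3, 0.0]
grip_width: 0.0602
scene 0.64 ctr [ 0.4646 -0.3668] size [90. 26.] ang 20.7 handle [ 0.4687 -0.3653] len 0.088 zmax 0.02
scene 0.46 ctr [0.5036 0.2216] size [88. 25.] ang -5.2 handle [0.5107 0.221 ] len 0.076 zmax 0.025
top 0.81 ctr [ 0.4594 -0.3614] size [86. 19.] ang 21.4 handle [ 0.4599 -0.3612] len 0.083 zmax 0.02
top 0.76 ctr [0.5195 0.2916] size [89. 26.] ang -3.3 handle [0.5182 0.2917] len 0.085 zmax 0.026
top 0.62 ctr [0.5155 0.2256] size [91. 25.] ang -4.7 handle [0.5147 0.2257] len 0.085 zmax 0.026
d mm [  14.3 -334.3   37.5] turn [-0.    -0.    -0.418] deg 23.9 tiltfix [-0.001  0.     0.   ] q6 -1.62 t 20.97
```

View pics/s6.png

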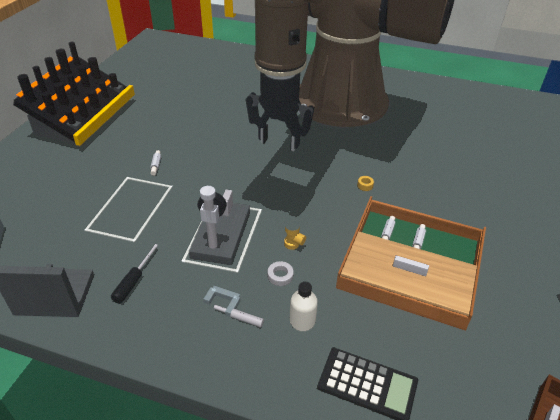

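Two gauges are in the case and the third is still at (156,162).

```bash
python3 -m jog '0 -41 4 0 0 -0.05;2 -82 8 0 0 -0.1;4 -123 12 0 0 -0.15;6 -164 16 0 0 -0.2;8 -205 22 0 0 -0.25;10 -246 28 0 0 -0.3;12 -287 34 0 0 -0.36;14 -328 37 0 0 -0.418'
python3 - <<'E'
from h import *
gd("scene"); gd("top")
plan(.4562,-.3635,.04,110)
E
```

```text
t: 21.63
ee_pos: [0.457, -0.357, 0.1201]
tcp_rot: [-0.176, 0.984, -0.0, -0.0]
force: [0.8, 0.6, -0.3]
grip_width: 0.0601
scene 0.73 ctr [0.5096 0.2883] size [90. 26.] ang -5.0 handle [0.5147 0.2879] len 0.08 zmax 0.025
scene 0.63 ctr [0.5046 0.2213] size [91. 27.] ang -4.8 handle [0.5107 0.2208] len 0.086 zmax 0.025
scene 0.52 ctr [ 0.4627 -0.3625] size [92. 19.] ang 21.8 handle [ 0.4685 -0.3602] len 0.081 zmax 0.019
top 0.89 ctr [0.5193 0.2911] size [89. 28.] ang -4.6 handle [0.5189 0.2911] len 0.084 zmax 0.026
top 0.78 ctr [0.5155 0.2252] size [91. 26.] ang -3.1 handle [0.5146 0.2252] len 0.085 zmax 0.026
top 0.52 ctr [ 0.4779 -0.3583] size [49. 25.] ang 15.2 handle [ 0.4785 -0.3582] len 0.048 zmax 0.019
d mm [ 3.3 -6.4 80.3] turn [ 0. -0. -0.] deg 0.0 tiltfix [-0. -0.  0.] q6 -2.63 t 21.83
```

```bash
python3 -m jog '1 -3 10 0 0 0;3 -6 35 0 0 0;3 -6 60 0 0 0;3 -6 80 0 0 0;3 -6 97 0 0 0;3 -6 108 0 0 0;3 -6 114 0 0 0;3 -6 114 0 0 0'; python3 -m jog '0 0 0 0 0 0;0 0 0 0 0 0;0 0 0 0 0 0;0 0 0 0 0 0;0 0 0 0 0 0;0 0 0 0 0 0;0 0 0 0 0 0;0 0 0 0 0 0' 0 25;  python3 -m jog '0 0 -5 0 0 0;0 0 -15 0 0 0;0 0 -30 0 0 0;0 0 -50 0 0 0;0 0 -75 0 0 0;0 0 -100 0 0 0;0 0 -125 0 0 0;0 0 -125 0 0 0'
python3 - <<'E'
from h import *
plan(.5,0,.13,86)
E
```

```text
t: 22.5
ee_pos: [0.4563, -0.3617, 0.0052]
tcp_rot: [-0.174, 0.985, 0.001, -0.001]
force: [0.5, 0.2, 0.2]
grip_width: 0.06
t: 23.17
ee_pos: [0.4568, -0.3621, 0.0062]
tcp_rot: [-0.174, 0.985, -0.0, -0.0]
force: [0.2, 1.7, 5.7]
grip_width: 0.0172
t: 23.83
ee_pos: [0.4588, -0.3638, 0.1368]
tcp_rot: [-0.174, 0.985, -0.003, 0.002]
force: [1.5, -0.5, -0.5]
grip_width: 0.017
d mm [-163.4  327.7    5.2] turn [0.001 0.003 0.42 ] deg -24.0 tiltfix [-0.006  0.003  0.   ] q6 -2.64 t 23.83
```

```bash
python3 -m jog '-15 33 0 0 0 0.05;-33 66 0 0 0 0.1;-51 100 0 0 0 0.15;-69 136 0 0 0 0.2;-87 172 0 0 0 0.25;-105 208 0 0 0 0.3;-123 244 0 0 0 0.36;-141 280 0 0 0 0.42';  python3 - <<'E'
from h import *
plan(.5205,.3545,.10,86)
E
```

```text
t: 24.5
ee_pos: [0.4951, -0.0507, 0.136]
tcp_rot: [0.037, 0.999, -0.002, 0.003]
force: [0.7, -0.9, -2.0]
grip_width: 0.0169
d mm [  4.6 406.1  34.2] turn [-0.    -0.    -0.004] deg 0.2 tiltfix [-0.005  0.006  0.   ] q6 -1.65 t 24.5
```

```bash
python3 -m jog '0 38 0 0 0 0;1 78 0 0 0 0;2 118 0 0 0 0;2 158 0 0 0 0;3 198 0 0 0 0;3 238 0 0 0 0;4 278 0 0 0 0;4 315 0 -0.005 0.006 0';  python3 - <<'E'
from h import *
plan(.5205,.3545,.10,86)
plan(.5205,.3545,.0145,86)
E
```

```text
t: 25.17
ee_pos: [0.5136, 0.2662, 0.1352]
tcp_rot: [0.036, 0.999, 0.0, 0.0]
force: [1.9, 0.3, -1.9]
grip_width: 0.017
d mm [-0.5 88.5 35.2] turn [-0.     0.    -0.003] deg 0.2 tiltfix [ 0.001  0.    -0.   ] q6 -1.07 t 25.17
d mm [ -0.4  88.5 120.7] turn [-0.     0.    -0.003] deg 0.2 tiltfix [ 0.001  0.    -0.   ] q6 -1.07 t 25.17
```

```bash
python3 -m jog '0 25 0 0 0 0;0 55 5 0 0 0;0 80 20 0 0 0;0 88 45 0 0 0;0 88 75 0 0 0;0 88 100 0 0 0;0 88 114 0 0 0;0 88 120 0 0 0'; python3 -m jog '0 0 0 0 0 0;0 0 0 0 0 0;0 0 0 0 0 0;0 0 0 0 0 0;0 0 0 0 0 0;0 0 0 0 0 0;0 0 0 0 0 0;0 0 0 0 0 0'
```

```text
t: 25.83
ee_pos: [0.5187, 0.3533, 0.0132]
tcp_rot: [0.036, 0.999, -0.001, -0.001]
force: [-0.5, -1.1, -0.1]
grip_width: 0.0168
t: 26.5
ee_pos: [0.5189, 0.3534, 0.0135]
tcp_rot: [0.036, 0.999, -0.0, -0.001]
force: [0.6, -0.3, -0.6]
grip_width: 0.0172
```

```bash
python3 -m jog '0 0 0 0 0 0;0 0 0 0 0 0;0 0 0 0 0 0;0 0 0 0 0 0;0 0 -10 0 0 0;0 0 -35 0 0 0;0 0 -65 0 0 0;0 0 -100 0 0 0' 40;  python3 -m jog '0 -40 -10 0 0 0;0 -80 -20 0 0 0;0 -120 -30 0 0 0;0 -160 -40 0 0 0;0 -200 -50 0 0 0;0 -240 -60 0 0 0;0 -280 -70 0 0 0;0 -320 -80 0 0 0'
python3 - <<'E'
from h import *
p,d=optics.read_camera("scene"); cv2.imwrite("pics/s7.png",p[:,:,::-1])
gd("scene"); gd("top")
E
```

```text
t: 27.17
ee_pos: [0.5182, 0.3529, 0.1141]
tcp_rot: [0.036, 0.999, -0.001, -0.002]
force: [1.0, 0.3, -0.5]
grip_width: 0.0398
t: 27.83
ee_pos: [0.4946, 0.0322, 0.1961]
tcp_rot: [0.036, 0.999, -0.001, -0.002]
force: [1.1, -0.4, -0.3]
grip_width: 0.0399
scene 0.7 ctr [0.5084 0.2885] size [88. 23.] ang -3.1 handle [0.515  0.2882] len 0.084 zmax 0.025
scene 0.54 ctr [0.5153 0.353 ] size [89. 23.] ang -3.6 handle [0.5189 0.3527] len 0.079 zmax 0.025
scene 0.52 ctr [0.5049 0.2218] size [86. 22.] ang -3.0 handle [0.5106 0.2215] len 0.074 zmax 0.025
top 0.76 ctr [0.5234 0.3568] size [91. 27.] ang -2.3 handle [0.5224 0.3569] len 0.085 zmax 0.026
top 0.72 ctr [0.7832 0.1211] size [63. 44.] ang 70.3 handle [0.7786 0.1082] len 0.039 zmax 0.028
top 0.66 ctr [0.5214 0.2921] size [80. 25.] ang -7.7 handle [0.5217 0.2921] len 0.08 zmax 0.026
```

View pics/s7.png

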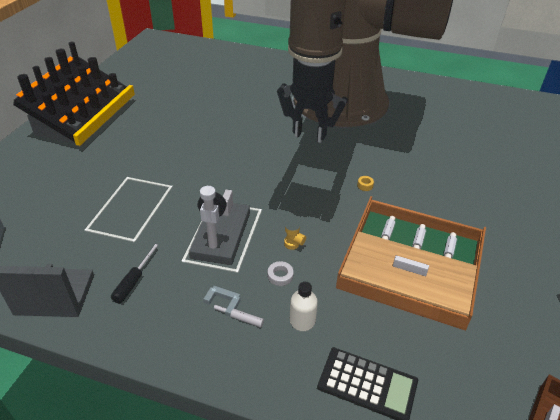

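All three gauges are flat in the compartment at (388,228), (419,236) and (450,245), and none are left on the table. I'll shut the cover now.

```bash
python3 - <<'E'
from h import *
plan(.636,.2798,.13,-4)
E
python3 -m jog '-10 25 0 0 0 0.12;-25 50 0 0 0 0.24;-40 80 0 0 0 0.36;-55 110 0 0 0 0.48;-70 140 0 0 0 0.6;-85 170 0 0 0 0.72;-100 200 0 0 0 0.84;-115 230 0 0 0 0.96' 50
python3 - <<'E'
from h import *
plan(.636,.2798,.11,-4)
E
```

```text
d mm [-122.3  255.8   64.5] turn [-0.005  0.003  1.567] deg -89.8 tiltfix [-0.002 -0.003  0.   ] q6 -1.49 t 28.08
t: 28.75
ee_pos: [0.6266, 0.2584, 0.194]
tcp_rot: [0.496, 0.868, -0.002, -0.001]
force: [0.5, 0.0, -0.1]
grip_width: 0.05
d mm [13.6 19.4 83.9] turn [-0.     0.003  0.603] deg -34.6 tiltfix [-0.005 -0.     0.   ] q6 -0.19 t 28.75
```

```bash
python3 -m jog '3 4 10 0 0 0.12;6 8 25 0 0 0.24;9 12 40 0 0 0.36;12 16 55 -0.003 0 0.48;14 19 70 -0.005 0 0.6;14 19 80 -0.005 0 0.603;14 19 84 -0.005 0 0.603;14 19 84 -0.005 0 0.603'
python3 - <<'E'
from h import *
plan(.634,.2798,.05,-4)
E
```

```text
t: 29.42
ee_pos: [0.6343, 0.2805, 0.1087]
tcp_rot: [0.729, 0.684, -0.001, 0.0]
force: [0.1, 0.7, -0.1]
grip_width: 0.0499
d mm [-0.6 -0.2 58.7] turn [0.    0.    0.006] deg -0.3 tiltfix [-0.001  0.002  0.   ] q6 0.44 t 29.42
```

```bash
python3 -m jog '0 0 20 0 0 0;0 0 40 0 0 0;0 0 52 0 0 0;0 0 58 0 0 0.006;0 0 58 0 0 0.006;0 0 58 0 0 0.006;0 0 58 0 0 0.006;0 0 58 0 0 0.006' ; python3 -m jog '0 0 0 0 0 0;0 0 0 0 0 0;0 0 0 0 0 0;0 0 0 0 0 0;0 0 0 0 0 0;0 0 0 0 0 0;0 0 0 0 0 0;0 0 0 0 0 0' 0 30; python3 -m jog '0 -8 0 0 0 0;0 -22 0 0 0 0;0 -38 0 0 0 0;0 -55 0 0 0 0;0 -72 0 0 0 0;0 -90 0 0 0 0;0 -103 0 0 0 0;0 -108 0 0 0 0'; python3 -m jog '0 -2 0 0 0 0;0 -4 0 0 0 0;0 -6 0 0 0 0;0 -6 0 0 0 0;0 -6 0 0 0 0;0 -6 0 0 0 0;0 -6 0 0 0 0;0 -6 0 0 0 0'
```

```text
t: 30.08
ee_pos: [0.6349, 0.2807, 0.0519]
tcp_rot: [0.731, 0.682, -0.0, 0.0]
force: [-0.1, -0.4, 0.0]
grip_width: 0.0502
t: 30.75
ee_pos: [0.6348, 0.2808, 0.0525]
tcp_rot: [0.731, 0.682, -0.0, 0.0]
force: [-3.1, -0.3, 6.4]
grip_width: 0.0109
t: 31.42
ee_pos: [0.525, 0.2884, 0.0525]
tcp_rot: [0.731, 0.682, -0.001, 0.0]
force: [2.4, -1.2, -6.6]
grip_width: 0.0109
t: 32.08
ee_pos: [0.5209, 0.2887, 0.0525]
tcp_rot: [0.731, 0.682, 0.0, 0.001]
force: [9.2, -2.4, -6.7]
grip_width: 0.0109
```

```bash
python3 -m jog '0 -1 0 0 0 0;0 -2 0 0 0 0;0 -2 0 0 0 0;0 -2 0 0 0 0;0 -2 0 0 0 0;0 -2 0 0 0 0;0 -2 0 0 0 0;0 -2 0 0 0 0'; python3 -m jog '0 0 0 0 0 0;0 0 0 0 0 0;0 0 0 0 0 0;0 0 0 0 0 0;0 0 -20 0 0 0;0 0 -50 0 0 0;0 0 -90 0 0 0;0 0 -130 0 0 0' 50;  python3 -m jog '-40 0 -20 0 0 0;-80 0 -40 0 0 0;-120 0 -60 0 0 0;-160 0 -70 0 0 0;-200 0 -80 0 0 0;-240 0 -80 0 0 0;-280 0 -80 0 0 0;-320 0 -80 0 0 0'
python3 - <<'E'
from h import *
p,d=optics.read_camera("top"); cv2.imwrite("pics/t8.png",p[:,:,::-1])
C=cloud("top",d,np.ones(d.shape,bool))
def box(n,x0,x1,y0,y1,z0,z1):
    m=(C[:,0]>x0)&(C[:,0]<x1)&(C[:,1]>y0)&(C[:,1]<y1)&(C[:,2]>z0)&(C[:,2]<z1); Q=C[m]; print(n,len(Q),axis(Q) if len(Q)>5 else '')
box("grip",.4,.7,.15,.45,.058,.072)
p,d=optics.read_camera("scene"); cv2.imwrite("pics/s8.png",p[:,:,::-1])
C=cloud("scene",d,np.ones(d.shape,bool))
box("grip",.4,.7,.15,.45,.058,.072)
plan(.574,-.1204,.2,97)
E
```

```text
t: 32.75
ee_pos: [0.5209, 0.2887, 0.0525]
tcp_rot: [0.731, 0.682, 0.001, 0.001]
force: [10.9, -4.0, -9.7]
grip_width: 0.011
t: 33.42
ee_pos: [0.5194, 0.2885, 0.1834]
tcp_rot: [0.731, 0.682, 0.0, 0.001]
force: [1.3, 0.6, 0.2]
grip_width: 0.0499
t: 34.08
ee_pos: [0.4967, -0.0287, 0.2644]
tcp_rot: [0.731, 0.682, 0.001, 0.001]
force: [2.1, -0.5, -0.7]
grip_width: 0.0501
grip 182 (array([0.52045331, 0.28781989]), (64.39173889160156, 12.124573707580566), 86.1280288696289)
grip 197 (array([0.5244259 , 0.28653671]), (63.635921478271484, 17.690324783325195), 86.50297546386719)
d mm [-82.3  83.5  64.4] turn [ 0.003 -0.003  1.375] deg -78.8 tiltfix [ 0.002  0.002 -0.   ] q6 -0.05 t 34.18
```

View pics/s8.png

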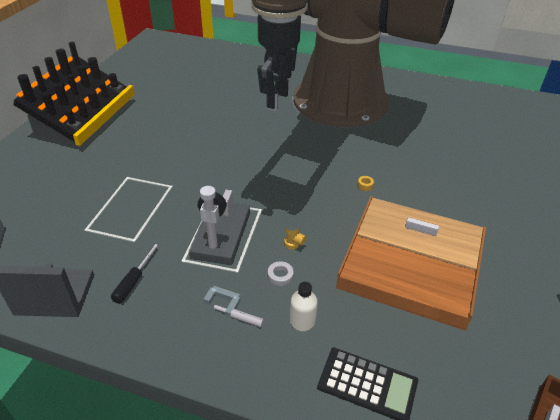

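The cover is shut: the ridge has moved 113.9 mm back against its stop. Now the stand, gripping the lug at (0.574,-0.120).

```bash
python3 -m jog '-10 10 0 0 0 0.12;-20 20 5 0 0 0.24;-30 30 10 0 0 0.36;-40 40 20 0 0 0.48;-50 50 30 0 0 0.6;-60 60 40 0 0 0.72;-72 72 50 0 0 0.84;-82 83 60 0 0 0.96' 50
python3 - <<'E'
from h import *
p,d=optics.read_camera("scene")
C=cloud("scene",d,np.ones(d.shape,bool))
def box(n,x0,x1,y0,y1,z0,z1):
    m=(C[:,0]>x0)&(C[:,0]<x1)&(C[:,1]>y0)&(C[:,1]<y1)&(C[:,2]>z0)&(C[:,2]<z1); Q=C[m]; print(n,len(Q),axis(Q) if len(Q)>5 else '')
box("lug",.5,.62,-.2,-.03,.062,.07)
plan(.574,-.1204,.12,97.2)
E
```

```text
t: 34.85
ee_pos: [0.5739, -0.1202, 0.204]
tcp_rot: [0.965, 0.262, 0.001, 0.001]
force: [0.4, 0.2, 0.4]
grip_width: 0.0501
lug 75 (array([ 0.57601495, -0.12135788]), (40.88380432128906, 15.311288833618164), 8.634181022644043)
d mm [-0.3 -1.9 82.2] turn [-0.    -0.001  0.395] deg -22.6 tiltfix [ 0.003 -0.     0.   ] q6 0.79 t 34.9
```

```bash
python3 -m jog '0 -1 10 0 0 0.12;0 -1 25 0 0 0.24;0 -1 40 0 0 0.36;0 -1 60 0 0 0.395;0 -1 80 0 0 0.395;0 -1 100 0 0 0.395;0 -1 100 0 0 0.395;0 -1 100 0 0 0.395'
python3 - <<'E'
from h import *
plan(.574,-.1204,.034,97.2)
E
```

```text
t: 35.57
ee_pos: [0.5741, -0.1204, 0.1017]
tcp_rot: [0.998, 0.063, -0.0, 0.001]
force: [0.1, 0.2, 1.0]
grip_width: 0.0502
d mm [-0.  -0.1 67.7] turn [ 0.    -0.     0.001] deg -0.0 tiltfix [ 0.002  0.001 -0.   ] q6 1.19 t 35.57
```

```bash
python3 -m jog '0 0 20 0 0 0;0 0 40 0 0 0;0 0 55 0 0 0;0 0 63 0 0 0;0 0 66 0 0 0;0 0 66 0 0 0;0 0 66 0 0 0;0 0 66 0 0 0'; python3 -m jog '0 0 0 0 0 0;0 0 0 0 0 0;0 0 0 0 0 0;0 0 0 0 0 0;0 0 0 0 0 0;0 0 0 0 0 0;0 0 0 0 0 0;0 0 0 0 0 0' 0 60
python3 - <<'E'
from h import *
s,R=st(); e=s["ee_pos"][:2]
# gripper pose in stand frame -> target
c0=np.array([.6288,-.1135]);a0=np.radians(7.2);c1=np.array([.6152,-.3428]);a1=np.radians(2.75)
rot=lambda a:np.array([[np.cos(a),-np.sin(a)],[np.sin(a),np.cos(a)]])
loc=rot(a0).T@(e-c0); print("loc",loc)
t=c1+rot(a1)@loc; print(t)
Y=R.as_matrix()[:,1]; y=np.degrees(np.arctan2(Y[1],Y[0])); print(y)
plan(*t,s["ee_pos"][2],y-4.45)
E
```

```text
t: 36.23
ee_pos: [0.5748, -0.1207, 0.0369]
tcp_rot: [0.998, 0.063, 0.0, 0.001]
force: [0.5, -0.6, 0.0]
grip_width: 0.0502
t: 36.9
ee_pos: [0.5751, -0.1208, 0.0376]
tcp_rot: [0.998, 0.063, 0.001, 0.001]
force: [-2.9, -0.4, 9.2]
grip_width: 0.0153
loc [-0.05419841 -0.00050096]
[ 0.56108804 -0.34590072]
-82.76337858056513
d mm [-42.2 221.6   0.5] turn [-0.    -0.     0.078] deg -4.5 tiltfix [ 0.003 -0.002  0.   ] q6 1.19 t 36.9
```

```bash
python3 -m jog '-1 6 0 0 0 0;-3 16 0 0 0 0;-5 28 0 0 0 0.01;-8 42 0 0 0 0.02;-11 56 0 0 0 0.03;-13 70 0 0 0 0.03;-16 84 0 0 0 0.03;-18 94 0 0 0 0.03'
python3 - <<'E'
from h import *
plan(.5611,-.3459,.0376,-87.2)
E
```

```text
t: 37.57
ee_pos: [0.5688, -0.2184, 0.0376]
tcp_rot: [0.999, 0.048, 0.001, 0.001]
force: [-0.8, 2.6, -4.3]
grip_width: 0.0147
d mm [-19.9 126.2   0.3] turn [-0.    -0.     0.047] deg -2.7 tiltfix [ 0.003 -0.002  0.   ] q6 1.06 t 37.57
```

```bash
python3 -m jog '-1 8 0 0 0 0.005;-4 24 0 0 0 0.01;-7 42 0 0 0 0.02;-10 60 0 0 0 0.03;-13 80 0 0 0 0.04;-16 100 0 0 0 0.047;-19 118 0 0 0 0.047;-20 125 0 0 0 0.047'; python3 -m jog '0 0 0 0 0 0;0 0 0 0 0 0;0 0 0 0 0 0;0 0 0 0 0 0;0 0 0 0 0 0;0 0 0 0 0 0;0 0 0 0 0 0;0 0 0 0 0 0'
python3 - <<'E'
from h import *
plan(.5611,-.3459,.0376,-87.2)
p,d=optics.read_camera("top"); cv2.imwrite("pics/t9.png",p[:,:,::-1])
C=cloud("top",d,np.ones(d.shape,bool))
m=(C[:,0]>.5)&(C[:,0]<.75)&(C[:,1]>-.42)&(C[:,1]<-.25)&(C[:,2]>.018)&(C[:,2]<.032);print(m.sum(),axis(C[m]))
E
```

```text
t: 38.23
ee_pos: [0.5605, -0.3476, 0.0378]
tcp_rot: [1.0, 0.024, 0.001, 0.002]
force: [0.4, 1.2, -6.7]
grip_width: 0.0148
t: 38.9
ee_pos: [0.5607, -0.3472, 0.0378]
tcp_rot: [1.0, 0.024, 0.001, 0.002]
force: [1.4, 0.3, -6.3]
grip_width: 0.0147
d mm [ 0.5 -1.3  0.2] turn [ 0.     0.    -0.001] deg 0.1 tiltfix [ 0.003 -0.002  0.   ] q6 0.92 t 38.9
1553 (array([ 0.61452661, -0.34232028]), (157.865966796875, 90.67951965332031), 1.676996111869812)
```

View pics/t9.png

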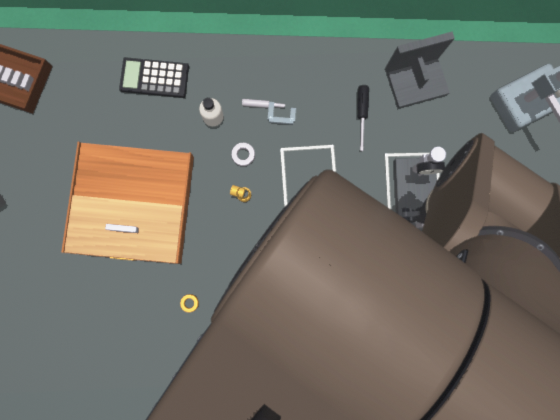

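The stand is within about 1–2 mm of the outline's centre, so I'll release it, back off and check.

```bash
python3 -m jog '0 0 0 0 0 0;0 0 0 0 0 0;0 0 0 0 0 0;0 0 0 0 0 0;0 0 -15 0 0 0;0 0 -40 0 0 0;0 0 -75 0 0 0;0 0 -110 0 0 0' 50; python3 -m jog '-20 -10 -40 0 0 0;-40 -30 -70 0 0 0;-60 -60 -90 0 0 0;-80 -90 -90 0 0 0;-80 -130 -90 0 0 0;-80 -170 -90 0 0 0;-80 -210 -90 0 0 0;-80 -250 -90 0 0 0'; python3 -m jog '0 -40 0 0 0 0;0 -80 0 0 0 0;0 -100 0 0 0 0;0 -100 0 0 0 0;0 -100 0 0 0 0;0 -100 0 0 0 0;0 -100 0 0 0 0;0 -100 0 0 0 0'
python3 - <<'E'
from h import *
p,d=optics.read_camera("top"); cv2.imwrite("pics/t10.png",p[:,:,::-1])
q,e=optics.read_camera("scene"); cv2.imwrite("pics/s10.png",q[:,:,::-1])
C=cloud("top",d,np.ones(d.shape,bool))
for lo,hi in((.018,.032),(.062,.07)):
    m=(C[:,0]>.5)&(C[:,0]<.75)&(C[:,1]>-.42)&(C[:,1]<-.25)&(C[:,2]>lo)&(C[:,2]<hi);print(m.sum(),axis(C[m]),np.median(C[m][:,2]))
v,u=np.nonzero(p.min(2)>150); W=ray("top",np.c_[u,v],0)
m=(W[:,1]>-.42)&(W[:,1]<-.25)&(W[:,0]>.505)&(W[:,0]<.725); print(axis(W[m]))
m=(C[:,0]>.4)&(C[:,0]<.7)&(C[:,1]>.15)&(C[:,1]<.45)&(C[:,2]>.058)&(C[:,2]<.072);print("grip",axis(C[m]))
E
```

```text
t: 39.62
ee_pos: [0.5598, -0.3466, 0.1484]
tcp_rot: [1.0, 0.024, 0.0, 0.001]
force: [0.2, -0.5, -0.0]
grip_width: 0.0501
t: 40.28
ee_pos: [0.4673, -0.099, 0.2383]
tcp_rot: [1.0, 0.024, 0.001, 0.001]
force: [1.2, 0.6, -0.1]
grip_width: 0.0498
t: 40.95
ee_pos: [0.4627, -0.0001, 0.238]
tcp_rot: [1.0, 0.023, 0.001, 0.001]
force: [-0.1, -0.0, 0.3]
grip_width: 0.0501
2408 (array([ 0.61451984, -0.34335016]), (160.30862426757812, 91.7043228149414), 2.7393834590911865) 0.02461988329133385
143 (array([ 0.60721045, -0.34424826]), (133.1562042236328, 17.483911514282227), 2.2454464435577393) 0.06562018098748608
(array([ 0.62179419, -0.34878107]), (203.94996643066406, 137.1603546142578), 1.3869686126708984)
grip (array([0.52039874, 0.28803204]), (63.427268981933594, 11.995721817016602), 85.84037780761719)
```

View pics/t10.png

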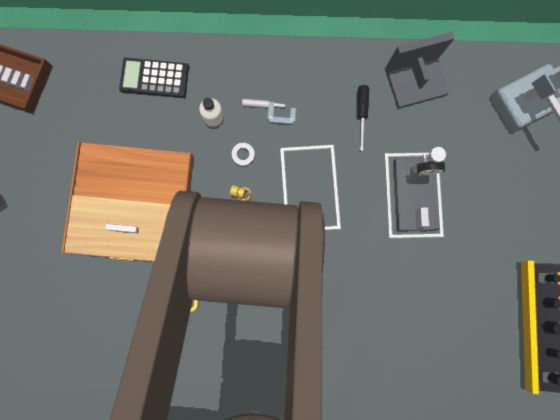

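View pics/s10.png

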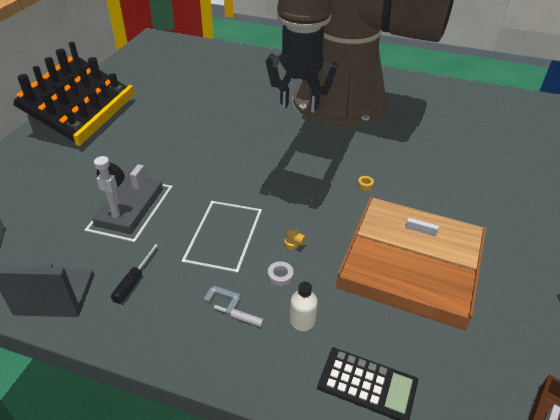

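The stand sits centred and square in the outline, at top (414,195). The cover is shut, and the bystanders are where they started.

```bash
python3 -c "
from rig import workorder
print(workorder.job_done())"
```

```text
the job is handed in; nothing more can be done
None
```

The job is handed in at about 41 s of the 210 s allowed; the system gives no verdict.

I opened the cover to its stop and laid the three gauges present flat in the compartment, gripping each at 25 N. I then shut the cover and slid the stand by its lug onto the empty outline.

- **Gauges:** in the last pictures before the cover closed, all three lay flat on the compartment floor. None were left on the table.
- **Cover:** the grip ridge came back 113.9 mm from fully open and met its end stop.
- **Stand:** its centre is about 1 mm from the outline's centre and square to within 0.1°. It stands upright on the table.
- **Bystanders:** none appear to have moved in the pictures; I did not measure them. The gripper ended clear of everything.

Two readings disagreed:
- **Cover opening:** it opened only about 108 mm before the stop, against 114 mm expected. Its far edge was at the case's far end, and closing it took the full 114 mm, so it had probably started about 6 mm open.
- **Outline re-measurement:** with the stand on the outline, fitting the white lines gave a centre about 9 mm off. The stand's pale lug and column top, and perhaps other pale pixels, were in that fit, so I used the fit from when the outline was empty.

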